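Seat the keyed slicing disc

TASK

Fit the slicing disc onto the vegetable slicer's drive base using fingertips only: push the bar on the disc round until the notch in its rim stands over the key on the base, then press down on the hub until the disc sits fully home, and take the hand away. Do not lift the disc, and leave the things standing around where they are.

Things in the scene. Friction and masses are not known exactly. Their poses are not given: they have to be found in the camera images.
- slicer: Drive base of the vegetable slicer, fixed to the worktop: white rounded square housing 150 x 150 mm, switches on its front (-x) side, round black deck on top, 44 mm above the worktop. Origin: centre of the underside, on the axis of the upright spindle (16 mm thick, top at 66 mm, covered by the disc's hub); z up. A fixed seat 46 mm above the worktop carries the disc when home.
- collar (a joint): Black rubber collar on the spindle under the disc, 56 mm in diameter. At 0 its top, which carries the disc, is 54 mm above the worktop; values grow downward, 0.008 = disc on its seat. Stiff friction fit: slides down under about 6 N in all (disc's weight included), and stays where it is pushed.
- key (a point): Middle of the rounded top of the key: a steel radial bar 6 mm wide on the deck at the front (-x) side of the base, from 47 to 66 mm from the spindle axis, top 53 mm above the worktop, 1 mm below the unseated disc; its outer 11 mm shows beyond the disc's rim. This point is 53 mm from the axis.
- disc: Loose metal slicing disc, 0.12 to 0.2 kg, 110 mm across, 5 mm thick, level on the collar, hub over the spindle (1 mm play), turns easily. Origin: centre of its underside, 54 mm above the worktop at first, 46 mm when home; z up. Its -x axis points to the notch. Aligned, its axes are parallel to the slicer's; it starts turned at least 40 degrees away, either way.
- bar_end (a point): One end of the straight upright bar across the disc's top, on its top edge, 47 mm from the axis on the disc's +y side (the other end is opposite). The bar lies along the disc's y axis, square to the notch direction; it is 10 mm wide and stands 16 mm above the plate; its top is 21 mm above the disc's underside (75 mm above the worktop at first). Push its flat side.
- notch (a point): Centre of the notch in the disc's rim, at the underside, 53 mm from the axis. It runs from 44 mm radius to the rim (55 mm); its sides are radial, 15.6 degrees apart (12 mm wide inside, 15 mm at the rim): the key enters when the disc is within about 4 degrees of aligned.
- hub_top (a point): Centre of the flat top of the disc's round closed hub (32 mm in diameter), where to press: 81 mm above the worktop at first, 73 mm when the disc is home.
- potato: Bystander: a potato 64 x 103 x 60 mm lying left of the base; origin at its underside. Leave alone.
- peeler: Bystander: a black-handled peeler 228 mm long, 26 mm high, lying right of the base; origin at its underside. Leave alone.
- petri: Bystander: a clear closed petri dish, 90 mm across, 16 mm high, in front of the base; origin at its underside. Leave alone.
- jar: Bystander: a spice jar 45 mm across, 100 mm tall, standing behind the base; origin at its underside. Leave alone.
- mug: Bystander: a mug 92 mm across (127 with its handle), 95 mm tall, at the back right; origin at its underside. Leave alone.
Things that resemble listed ones, but are neither listed nor needed, are in the scene too. There is more than one size of the disc; the job needs the largest.

How it is judged (in metres and radians):
At the end, for the whole second after the job is handed in: The disc lies level (within 0.04 rad) and at rest on its seat, its underside less than 1.8 mm above the fully seated height, centred on the spindle within 4 mm, with the notch round the key (within 9 mm of it seen from above); the hand is clear (z of disc in the frame of slicer below 0.0478 m and angle between disc's own z axis and vertical below 0.04 rad and horizontal distance between notch and key below 0.009 m and horizontal distance between disc and slicer below 0.004 m and linear speed of disc below 0.01 m/s and angular speed of disc below 0.1 rad/s); the robot touches nothing.
It fails at once if the disc is lifted more than 5 mm above its starting height (z of disc in the frame of slicer above 0.059 m).
It fails at once if the disc is tipped (angle between disc's own z axis and vertical above 0.3 rad).
It fails at once if a thing standing around is moved more than 30 mm (distance of any of potato, peeler, petri, jar, mug from where it was at the start of the episode above 0.03 m).
It also fails if it takes over 64 s, if anything falls off the work surface, if the arm or the gripper's body presses on something with over 40 N, if the wrist force passes 120 N, or if a joint passes its speed limit or range.

ROBOT

A 6-joint arm with a two-finger parallel gripper is mounted at the origin on a cart in front of the work surface, level with it; the furniture and walls round the work are solid. World frame = base frame: x ahead of the robot, y to its left, z up, the work surface at z = 0. Lengths are in mm, angles in rad, forces in N, time in s.
With the tool pointing down it reaches from about 350 to 775 mm from the base axis. Payload 7.3 kg.
Tool frame: the origin (TCP) lies at the very end of the fingers, on their centre line; the grasp point (between the pads) lies 19 mm behind it; x points along the fingers, y is the direction in which the jaws open and shut, and the axes are right-handed (so a half turn about x gives the same grasp; the last joint's range is limited). The gripper opens to 92 mm and grips with 3 to 60 N. Pads are 19 mm wide; open, the fingers measure 130 mm over their backs; the gripper's body (75 mm by 190 mm) begins 47 mm behind the grasp point.
Start: joints at [-1.294, 0.342, 1.524, -0, 1.275, -0.146], TCP at [215.439, -478.78, 226.741] pointing down, gripper open.
Joint ranges: [-2.53, 2.53], [-0.77, 2.02], [0.04, 2.7], [-1, 4.14], [0.28, 2.66], [-3.11, 3.11]. Speed limits (rad/s): [2.57, 2.57, 3.14, 3.14, 3.14, 3.14].

INTERFACE

Orientations are given as [roll, pitch, yaw] about the fixed x, y, z axes, in that order (R = Rz(yaw) Ry(pitch) Rx(roll)).
In Python, from plant import bot gives the robot as it stands.
- The arm moves only by the tool step_arm, never from a script. Its argument "targets" is a list that holds one entry, the list of rows, each a list of 4 numbers: the shift along the tool's x, y, z in m, then the turn about the tool's x in degrees. A call has exactly 5 rows; each row is the pose to reach, as a shift and turn from the pose measured when the call began, along the tool's axes at that moment; what a row does not reach only later rows make up. A row lasts 1/12 s, in which the tool goes at most 41.7 mm and 7.16 degrees, less where a joint would pass 70% of its speed; a pose out of reach is approached as far as the arm can. A call with a gripper value outside its range is refused whole. "jaw" is the closure, from 0 (fully open) to 1 (shut), set as the call begins (left out, the last holds). The fingers move at their own pace and stop on an object; the grip force is fixed at half the most. Time passes only in rows, so rows that repeat a pose let the fingers close, or fill a call up. It gives the time, the measured TCP pose, the force and the opening at its end, in the units of the state.
- bot.get_obs(): the state, without advancing time (a new reading comes with each control period).
- bot.capture(name): name is "side" or "top"; returns a dict with "color" (384x512x3 uint8, red, green, blue), "depth" (384x512 float32, mm along the optical axis (not along the pixel's ray), 0 where there is no reading), "fov_y" (degrees; the focal length in pixels is half the picture's height over the tangent of half this angle, whatever the lens; pixels are square), "cx", "cy" (the principal point, pixels), "dist_coeffs" ([k1, k2, p1, p2, k3] as OpenCV has them; the pictures are not rectified), "rvec" (rotation vector, rad) and "tvec" (3), from world to camera coordinates, as OpenCV has them. Camera axes: x right, y down, z forward; pixel columns grow to the right and rows downward; lengths in mm; the calibration is good to about 2 mm. A picture is of the moment at which its call begins.
- bot.close_job(): hands the job in, once; it reports no verdict.
The state is a dict: "time": time; "joint_positions": joint angles; "dq": joint speeds; "tau": joint torques, N m; "tool_pos": TCP position; "tcp_rot": TCP orientation; "contact_force": force on the tool from outside, world axes, zero at the start; "moment": the same for the moment, N m; "grip_width": finger opening in mm.
Only numpy, scipy, OpenCV 4.12 (cv2) and the standard library are available. Lean on these libraries where they do the work, as an engineer would, in place of code of your own. Each camera call takes 0.05 s, during which the arm holds its last target. There are 200 camera calls.

## Working session

There is one attempt and no reset: what is moved stays moved. The work goes in short steps, Python scripts to look and compute and a tool call to move; the robot and the scene stay as the last step left them, time stands still between calls to the robot, and variables do not carry over. Pictures are saved under pics/ and viewed, about 8 in all and at most 12, crops included, and the job is handed in when it is done.

Besides the shell and the picture viewer there is one more tool, called after "Request:" as name(argument=value, ...), one argument or row to a line, values as JSON. step_arm: Moves the arm, as the interface text tells. Its arguments: {"type":"object","properties":{"targets":{"type":"array","items":{"type":"array","items":{"type":"array","items":{"type":"number"}}}},"jaw":{"type":"number"}},"required":["targets"]}

```bash
mkdir -p pics
cat > h.py <<'E'
import numpy as np, cv2
from plant import bot
def K(c):
    h=c["color"].shape[0]; f=h/2/np.tan(np.radians(c["fov_y"])/2)
    return np.array([[f,0,c["cx"]],[0,f,c["cy"]],[0,0,1.]])
def ray(c,uv):
    n=cv2.undistortPoints(np.array(uv,float).reshape(-1,1,2),K(c),np.array(c["dist_coeffs"],float)).reshape(-1,2)
    R=cv2.Rodrigues(np.array(c["rvec"],float))[0]; t=np.array(c["tvec"],float).ravel()
    return -R.T@t,(np.c_[n,np.ones(len(n))])@R
def onz(c,uv,z):
    o,d=ray(c,uv); return o+d*((z-o[2])/d[:,2])[:,None]
def proj(c,P):
    return cv2.projectPoints(np.array(P,float).reshape(-1,1,3),np.array(c["rvec"],float),np.array(c["tvec"],float),K(c),np.array(c["dist_coeffs"],float))[0].reshape(-1,2)
def save(im,n,s=1): cv2.imwrite("pics/"+n,cv2.resize(im[:,:,::-1],None,fx=s,fy=s,interpolation=cv2.INTER_CUBIC))
E
python3 - <<'E'
from h import *
import pickle
print(bot.get_obs())
for n in("top","side"):
    c=bot.capture(n); pickle.dump(c,open(n+"0.pkl","wb")); save(c["color"],n+"0.png",1.5)
    print(n,ray(c,[[256,192]]),c["fov_y"],c["dist_coeffs"])
E
```

```text
{'time': 0.0, 'joint_positions': array([-1.29402241e+00,  3.42716195e-01,  1.52504425e+00, -1.83811423e-05,
        1.27538719e+00, -1.45989010e-01]), 'dq': array([ 2.24609892e-03, -1.78333972e-04,  1.87923030e-04, -7.85402315e-04,
       -5.70320256e-04, -6.39561663e-05]), 'tau': array([-1.46781302e-03, -4.31246245e+01, -2.44219333e+01,  7.17184972e-02,
        5.59122430e-02, -1.17765535e-04]), 'tool_pos': array([ 215.30296639, -478.36323091,  226.03884689]), 'tcp_rot': array([-1.7054824 ,  1.56924125,  1.85887854]), 'contact_force': array([-0.84225284, -1.13864331,  0.03204796]), 'moment': array([-0.03166401, -0.03050054,  0.03947293]), 'grip_width': 92.12728614679689}
top (array([ 500.25597053,  154.55777906, 1169.32462221]), array([[ 0.08515479,  0.00711914, -0.9964142 ]])) 46.76376743153787 [0.06056 0.      0.      0.      0.     ]
side (array([ 306.10350972, 1009.54000239,  420.56843895]), array([[ 0.29925953, -0.87995388, -0.36906566]])) 45.277905629980374 [-0.16526092  0.          0.          0.          0.        ]
```

View pics/top0.png

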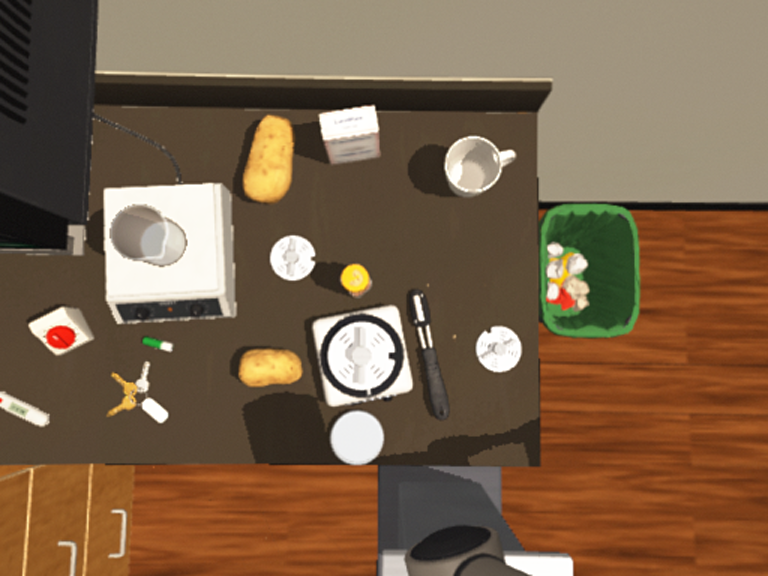

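View pics/side0.png

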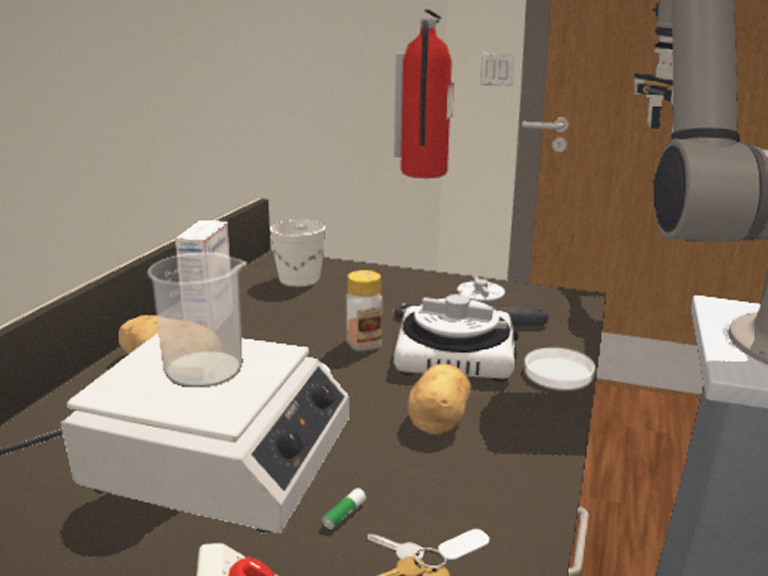

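The disc candidates in the top view (view pixels, ×1.5) are the disc on the base at (361,355), a loose small disc at (292,257) and another at (498,348). The one on the white base sits on the deck and is the largest, so I choose it. The petri dish is at (357,437), the potato at (269,366), the peeler at (428,355) and the jar at (355,278). Next I'll check the choice in a close crop.

Run:
```python
from h import *
import pickle
c=pickle.load(open("top0.pkl","rb")); im=c["color"]
save(im[195:280,198:283],"crop.png",7)
hsv=cv2.cvtColor(im,cv2.COLOR_RGB2HSV)
# housing: white blob incl. disc, depth height
m=((hsv[:,:,2]>120)&(hsv[:,:,1]<60)).astype(np.uint8); m[:195]=0;m[278:]=0;m[:,:200]=0;m[:,280:]=0
n,l,st,ce=cv2.connectedComponentsWithStats(m)
for i in range(1,n):
    if st[i,4]>100: print(i,st[i],ce[i])
ys,xs=np.nonzero(m&(np.abs(np.arange(384)[:,None]-235)<60)&1)
print("rect",cv2.minAreaRect(np.c_[xs,ys].astype(np.float32)))
for p in ([241,237],): print(onz(c,[p],79),onz(c,[p],44))
```

```text
2 [ 208  203   67   68 1105] [242.38642534 237.2760181 ]
3 [ 218  214   46   50 1632] [240.42953431 236.9185049 ]
rect ((249.26416015625, 239.07546997070312), (74.45256805419922, 73.96113586425781), 79.3803482055664)
[[482.826021   197.72730501  79.        ]] [[482.26651035 199.11306975  44.        ]]
```

View pics/crop.png

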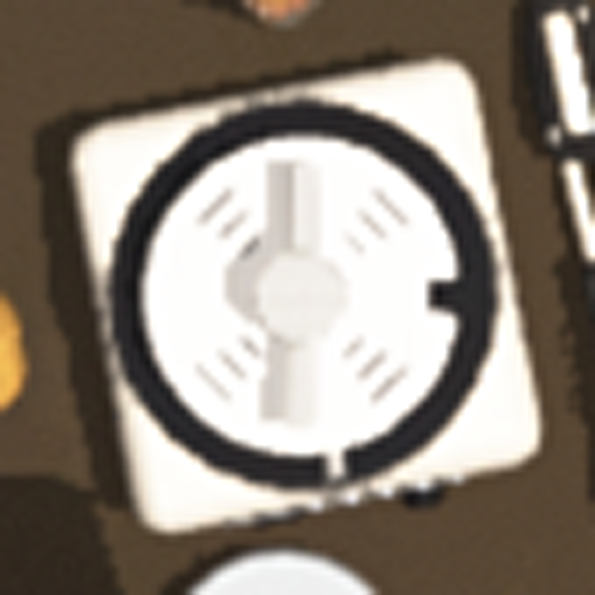

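The crop confirms the large disc on the base. The disc is centred at crop (301,297), the notch is at (445,297), the key is at (335,462), and the bar runs from top (290,160) to bottom (288,420). The notch points right and has to go clockwise (as seen from above) to the key. I'll straddle the hub with open fingers and turn the tool about the spindle, so each finger pushes one end of the bar.

Run:
```python
from h import *
import pickle
from scipy.spatial.transform import Rotation as Rn
c=pickle.load(open("top0.pkl","rb"))
cr=lambda x,y:[[198+(x+.5)/7-.5,195+(y+.5)/7-.5]]
D=onz(c,cr(301.5,297),59)[0]; B=onz(c,cr(303.5,294),44)[0]
k=onz(c,cr(336,462),51)[0]; nt=onz(c,cr(445,297),59)[0]
b1=onz(c,cr(296,160),75)[0]; b2=onz(c,cr(290,420),75)[0]  # rough
hub=onz(c,cr(302,297),81)[0]
a=lambda v:np.degrees(np.arctan2(v[1],v[0]))
print("disc",D,"deck",B,"hub",hub); print("key ang",a(k-B),np.linalg.norm((k-B)[:2]),"notch",a(nt-D),np.linalg.norm((nt-D)[:2]),"bar",a(b1-b2),np.linalg.norm(b1-b2),(b1+b2)/2)
o=bot.get_obs(); R=Rn.from_euler("xyz",o["tcp_rot"]).as_matrix(); print(R.round(3))
print("tool y ang",a(R[:,1]), "shift tool to disc, z=150:", R.T@(np.array([*((D+B)/2)[:2],150])-o["tool_pos"]))
```

```text
disc [482.49798322 199.40634893  59.        ] deck [483.33773091 199.30845504  44.        ] hub [482.85147025 198.34379984  81.        ]
key ang -167.8812260008837 60.51566201549242 notch -89.44705307606162 50.95223309495071 bar -0.4807059696575427 90.46790921496982 [485.35515036 201.76193613  75.        ]
[[-0.     0.41  -0.912]
 [ 0.001 -0.912 -0.41 ]
 [-1.    -0.001 -0.   ]]
tool y ang -65.77714749270133 shift tool to disc, z=150: [  76.89106881 -508.22723199 -522.10068517]
```

Request:
step_arm(
  targets=[
    [[0,-0.028,-0.029,-6],[0,-0.056,-0.057,-12],[0,-0.084,-0.086,-18],[0,-0.112,-0.115,-24],[0,-0.14,-0.143,-30]],
  ],
)

```text
time: 0.52
tool_pos: [288.4, -290.1, 226.0]
tcp_rot: [-2.236, 1.569, 1.856]
contact_force: [0.6, 0.6, 1.0]
grip_width: 91.7
```

Request:
step_arm(
  targets=[
    [[0,-0.01,-0.039,-6],[0,-0.02,-0.078,-12],[0,-0.029,-0.117,-18],[0,-0.039,-0.155,-24],[0,-0.049,-0.194,-30]],
  ],
)

```text
time: 0.93
tool_pos: [361.3, -101.8, 226.3]
tcp_rot: [-2.772, 1.569, 1.849]
contact_force: [0.9, 0.0, 0.3]
grip_width: 91.8
```

Request:
step_arm(
  targets=[
    [[0,0.011,-0.038,-6],[0,0.022,-0.077,-12],[0,0.033,-0.115,-18],[0,0.044,-0.154,-24],[0,0.054,-0.192,-30]],
  ],
)

```text
time: 1.35
tool_pos: [432.7, 86.7, 226.5]
tcp_rot: [3.048, 1.569, 1.915]
contact_force: [1.6, -1.5, -0.2]
grip_width: 91.9
```

```bash
cat >> h.py <<'E'
from scipy.spatial.transform import Rotation as Rn
def rel(p,yaw=None):
    o=bot.get_obs(); R=Rn.from_euler("xyz",o["tcp_rot"]).as_matrix()
    a=np.degrees(np.arctan2(R[1,1],R[0,1]))
    print("t",round(o["time"],2),"tcp",o["tool_pos"].round(1),"yang",round(a,1),"q",o["joint_positions"].round(2),"F",o["contact_force"].round(1),"w",round(o["grip_width"],1))
    print("tool x dir",R[:,0].round(4),"shift",(R.T@(np.array(p)-o["tool_pos"])).round(1),"turn",None if yaw is None else round(a-yaw,1))
E
python3 -c "
from h import *
rel([482.9,199,120],60)"
```

```text
t 1.35 tcp [432.7  86.7 226.5] yang 25.1 q [ 0.02  0.19  1.74  0.    1.22 -0.42] F [ 1.6 -1.5 -0.2] w 91.9
tool x dir [-7.0e-04  1.9e-03 -1.0e+00] shift [106.7  93.  -80.3] turn -34.9
```

Request:
step_arm(
  targets=[
    [[0.01,0.019,-0.016,-7],[0.03,0.037,-0.032,-14],[0.055,0.056,-0.048,-21],[0.08,0.075,-0.064,-28],[0.107,0.093,-0.08,-35]],
  ],
  jaw=0.17,
)

```text
time: 1.77
tool_pos: [483.4, 200.1, 118.6]
tcp_rot: [2.054, 1.569, 1.538]
contact_force: [1.2, 0.6, 0.5]
grip_width: 76.4
```

```bash
python3 -c "
from h import *
rel([482.9,199,66],60)
c=bot.capture('side'); p=proj(c,[[483,199,75]])[0].astype(int); print(p)
save(c['color'][p[1]-70:p[1]+50,p[0]-80:p[0]+80],'side1.png',4)"
```

```text
t 1.77 tcp [483.4 200.1 118.6] yang 60.4 q [ 0.24  0.45  1.68  0.    1.01 -0.81] F [1.2 0.6 0.5] w 76.4
tool x dir [ 1.e-04  2.e-03 -1.e+00] shift [52.6 -1.3  0.1] turn 0.4
[303 201]
```

View pics/side1.png

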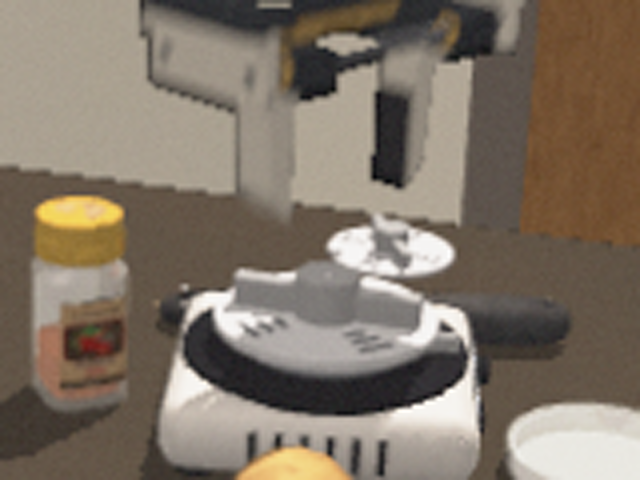

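The side crop shows the open fingers, tips at (265,215) and (390,185), level above the disc. The hub at (327,285) lies between them and the bar runs from (235,290) to (425,310). Nothing is in the way, so I go down beside the bar.

Request:
step_arm(
  targets=[
    [[0.012,-0.001,0,0],[0.024,-0.001,0,0],[0.036,-0.001,0,0],[0.046,-0.001,0,0],[0.0525,-0.001,0,0]],
  ],
)

```text
time: 2.23
tool_pos: [480.6, 201.4, 59.1]
tcp_rot: [-2.783, 1.562, 2.993]
contact_force: [-1.9, 0.0, 9.3]
grip_width: 76.2
```

Request:
step_arm(
  targets=[
    [[0,0,0,5],[0,0,0,10],[0,0,0,15],[0,0,0,20],[0,0,0,25]],
  ],
)

```text
time: 2.65
tool_pos: [480.8, 201.3, 59.3]
tcp_rot: [-2.364, 1.562, 2.97]
contact_force: [-0.6, -0.8, -0.3]
grip_width: 76.3
```

```bash
python3 -c "
from h import *
rel([482.9,199,66],-54)"
```

```text
t 2.65 tcp [480.8 201.3  59.3] yang 35.6 q [ 0.25  0.54  1.74  0.    0.88 -0.38] F [-0.6 -0.8 -0.3] w 76.3
tool x dir [-0.0086  0.0015 -1.    ] shift [-6.7  0.3  3.1] turn 89.6
```

Request:
step_arm(
  targets=[
    [[-0.002,0,0.001,0],[-0.003,0,0.002,0],[-0.004,0,0.003,0],[-0.005,0,0.003,0],[-0.005,0,0.003,0]],
  ],
)

```text
time: 3.07
tool_pos: [482.8, 198.8, 64.6]
tcp_rot: [-2.388, 1.563, 2.948]
contact_force: [-0.1, 0.9, -0.6]
grip_width: 76.1
```

```bash
python3 -c "
from h import *
rel([482.9,199,65],-54)
c=bot.capture('side'); p=proj(c,[[483,199,75]])[0].astype(int)
save(c['color'][p[1]-50:p[1]+40,p[0]-60:p[0]+60],'side2.png',6)"
```

```text
t 3.07 tcp [482.8 198.8  64.6] yang 35.7 q [ 0.24  0.53  1.73  0.    0.89 -0.38] F [-0.1  0.9 -0.6] w 76.1
tool x dir [-0.0081  0.0016 -1.    ] shift [-0.4  0.2 -0. ] turn 89.7
```

View pics/side2.png

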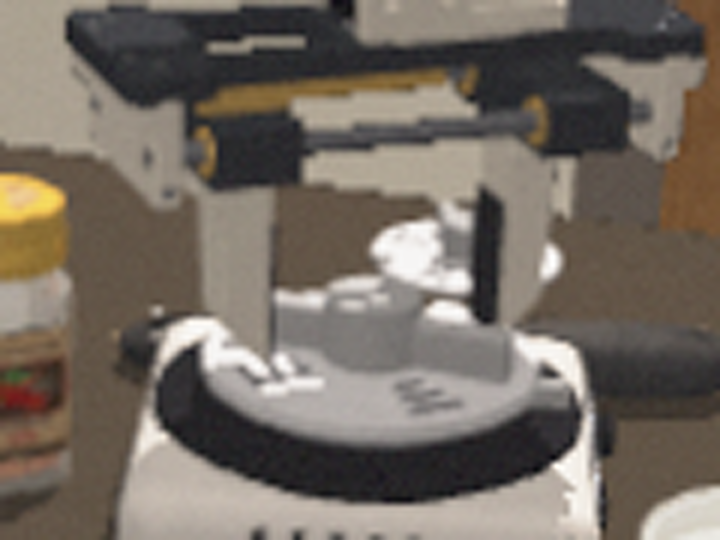

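The side crop shows the disc level, with the near finger at (238,320) and the far one at (510,290) on opposite sides of the bar, each on the side that pushes clockwise. I'll turn.

Request:
step_arm(
  targets=[
    [[0,0,0,6],[0,0,0,12],[0,0,0,18],[0,0,0,24],[0,0,0,30]],
  ],
)

```text
time: 3.53
tool_pos: [482.7, 198.9, 64.4]
tcp_rot: [-1.847, 1.563, 2.96]
contact_force: [-0.2, -1.1, -0.6]
grip_width: 76.1
```

```bash
python3 -c "
from h import *
rel([482.9,199,65],-54)"
```

```text
t 3.53 tcp [482.7 198.9  64.4] yang 5.4 q [0.24 0.53 1.73 0.   0.89 0.14] F [-0.2 -1.1 -0.6] w 76.1
tool x dir [-0.0081  0.0015 -1.    ] shift [-0.6  0.2 -0.1] turn 59.4
```

Request:
step_arm(
  targets=[
    [[0,0,0,5],[0,0,0,10],[0,0,0,15],[0,0,0,20],[0,0,0,25]],
  ],
)

```text
time: 3.95
tool_pos: [482.7, 198.9, 64.4]
tcp_rot: [-1.408, 1.563, 2.959]
contact_force: [0.8, 0.9, -0.1]
grip_width: 76.1
```

Request:
step_arm(
  targets=[
    [[0,0,0,4],[0,0,0,8],[0,0,0,12],[0,0,0,15],[0,0,0,17]],
  ],
)

```text
time: 4.37
tool_pos: [482.8, 198.9, 64.4]
tcp_rot: [-1.112, 1.563, 2.957]
contact_force: [-0.2, 0.1, 0.6]
grip_width: 76.0
```

```bash
python3 -c "
from h import *
rel([482.9,199,65],-54)
c=bot.capture('top'); save(c['color'][195:280,198:283],'crop2.png',7)"
```

```text
t 4.37 tcp [482.8 198.9  64.4] yang -36.9 q [0.24 0.53 1.73 0.   0.89 0.88] F [-0.2  0.1  0.6] w 76.0
tool x dir [-0.0079  0.0015 -1.    ] shift [-0.6  0.  -0.1] turn 17.1
```

View pics/crop2.png

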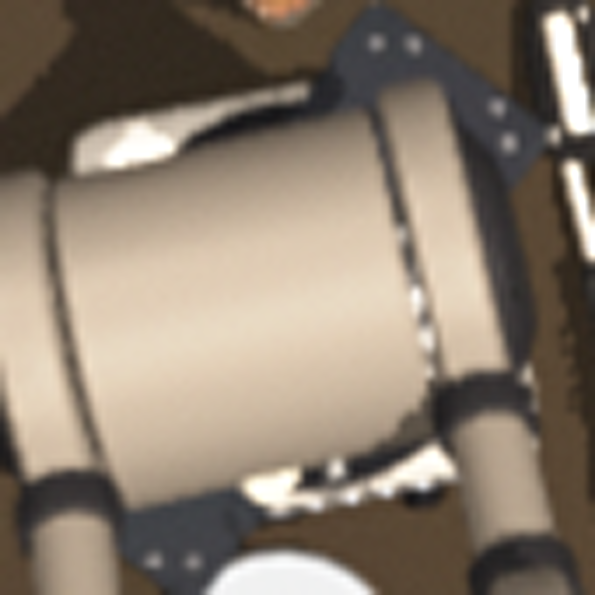

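The wrist hides the disc from the top camera. I'll finish the turn, back off a little, lift straight up, move aside and look.

Request:
step_arm(
  targets=[
    [[0,0,0,4],[0,0,0,8],[0,0,0,12],[0,0,0,16],[0,0,0,17]],
  ],
)

```text
time: 4.83
tool_pos: [482.8, 198.9, 64.3]
tcp_rot: [-0.813, 1.563, 2.957]
contact_force: [0.0, -0.4, 0.2]
grip_width: 76.2
```

Request:
step_arm(
  targets=[
    [[0,0,0,0],[0,0,0,-3],[0,0,0,-7],[-0.01,0,0,-10],[-0.03,0,0,-10]],
  ],
)

```text
time: 5.25
tool_pos: [481.3, 198.4, 92.7]
tcp_rot: [-0.826, 1.558, 3.123]
contact_force: [0.1, 0.5, -0.5]
grip_width: 76.3
```

Request:
step_arm(
  targets=[
    [[-0.02,0,0,0],[-0.04,0,0,0],[-0.06,0,0,0],[-0.08,0,0,0],[-0.09,0,0,0]],
  ],
)

```text
time: 5.67
tool_pos: [483.3, 198.7, 185.0]
tcp_rot: [-0.919, 1.561, 3.032]
contact_force: [0.3, -0.0, 0.7]
grip_width: 76.3
```

```bash
python3 -c "
from h import *
rel([400,10,190])"
```

```text
t 5.67 tcp [483.3 198.7 185. ] yang -43.6 q [0.24 0.38 1.59 0.   1.18 1.  ] F [ 0.3 -0.   0.7] w 76.3
tool x dir [-0.0099  0.0011 -1.    ] shift [ -4.4  69.7 194.1] turn None
```

Request:
step_arm(
  targets=[
    [[0,0.014,0.038,0],[0,0.028,0.076,0],[0,0.042,0.114,0],[0,0.056,0.152,0],[0,0.07,0.19,0]],
  ],
  jaw=1.0,
)

```text
time: 6.08
tool_pos: [401.7, 11.6, 185.3]
tcp_rot: [-0.915, 1.561, 3.039]
contact_force: [0.8, -0.9, -0.2]
grip_width: 47.8
```

```bash
python3 -c "
from h import *
import pickle
rel([483,199,120])
c=bot.capture('top'); pickle.dump(c,open('top3.pkl','wb')); save(c['color'][195:280,198:283],'crop3.png',7)"
```

```text
t 6.08 tcp [401.7  11.6 185.3] yang -43.4 q [-0.16  0.17  1.89 -0.    1.09  0.6 ] F [ 0.8 -0.9 -0.2] w 47.8
tool x dir [-0.0101  0.001  -0.9999] shift [  64.6  -69.3 -192.4] turn None
```

View pics/crop3.png

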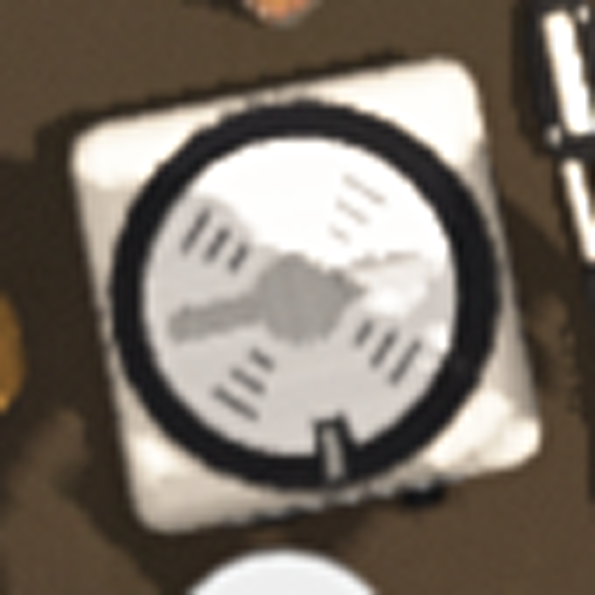

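Crop 3 shows the notch (mouth from x≈315 to 352 at y≈430) centred on the key (x≈323–343), so it is aligned within about 1–2°. The hub is at (303,297). Next I press with shut fingers.

Request:
step_arm(
  targets=[
    [[0,-0.014,-0.038,0],[0.01,-0.028,-0.076,0],[0.025,-0.042,-0.114,0],[0.045,-0.056,-0.154,0],[0.065,-0.0695,-0.1925,0]],
  ],
  jaw=1.0,
)

```text
time: 6.55
tool_pos: [477.5, 186.6, 122.4]
tcp_rot: [-0.671, 1.558, -3.002]
contact_force: [1.2, -0.3, -0.0]
grip_width: 10.3
```

```bash
python3 -c "
from h import *
rel([483,199,85])"
```

```text
t 6.55 tcp [477.5 186.6 122.4] yang -43.5 q [0.22 0.44 1.69 0.   1.02 0.98] F [ 1.2 -0.3 -0. ] w 10.3
tool x dir [-0.0125 -0.0018 -0.9999] shift [ 37.3  -4.2 -13.1] turn None
```

Request:
step_arm(
  targets=[
    [[0.01,-0.004,-0.013,0],[0.02,-0.004,-0.013,0],[0.027,-0.004,-0.013,0],[0.03,-0.004,-0.013,0],[0.03,-0.004,-0.013,0]],
  ],
)

```text
time: 6.97
tool_pos: [482.4, 197.6, 91.8]
tcp_rot: [-0.641, 1.556, -2.972]
contact_force: [-0.3, 0.4, 0.0]
grip_width: 0.4
```

```bash
python3 -c "
from h import *
rel([483,199,72])"
```

```text
t 6.97 tcp [482.4 197.6  91.8] yang -43.6 q [0.24 0.49 1.7  0.   0.96 1.  ] F [-0.3  0.4  0. ] w 0.4
tool x dir [-0.0141 -0.0024 -0.9999] shift [19.8 -0.4 -1.6] turn None
```

Request:
step_arm(
  targets=[
    [[0.004,0,-0.001,0],[0.008,0,-0.001,0],[0.011,0,-0.001,0],[0.013,0,-0.001,0],[0.015,0,-0.001,0]],
  ],
)

```text
time: 7.38
tool_pos: [483.1, 197.8, 77.1]
tcp_rot: [-0.61, 1.557, -2.942]
contact_force: [-0.8, -1.7, 3.4]
grip_width: 0.5
```

Request:
step_arm(
  targets=[
    [[0.0005,0,0,0],[0.001,0,0,0],[0.0015,0,0,0],[0.002,0,0,0],[0.0025,0,0,0]],
  ],
)

```text
time: 7.8
tool_pos: [483.1, 197.8, 74.6]
tcp_rot: [-0.603, 1.557, -2.934]
contact_force: [-1.4, -1.6, 2.4]
grip_width: 0.9
```

Still sliding at about 3 N plus the disc's weight, z 74.6. I'll push to the stop.

Request:
step_arm(
  targets=[
    [[0.001,0,0,0],[0.0015,0,0,0],[0.002,0,0,0],[0.0025,0,0,0],[0.0025,0,0,0]],
  ],
)

```text
time: 8.22
tool_pos: [483.1, 197.8, 73.2]
tcp_rot: [-0.594, 1.558, -2.926]
contact_force: [-5.0, -2.6, 13.7]
grip_width: 0.2
```

Request:
step_arm(
  targets=[
    [[0.0005,0,0,0],[0.001,0,0,0],[0.001,0,0,0],[0.001,0,0,0],[0.001,0,0,0]],
  ],
)

```text
time: 8.63
tool_pos: [483.1, 197.8, 73.2]
tcp_rot: [-0.586, 1.558, -2.917]
contact_force: [-4.6, -2.1, 12.3]
grip_width: 0.2
```

The tool stopped at z = 73.2 with the force up at 13 N, which fits the disc on its seat. I'll lift away and check.

Request:
step_arm(
  targets=[
    [[-0.005,0,0,0],[-0.02,0,0,0],[-0.045,0,0,0],[-0.075,0,0,0],[-0.11,0,0,0]],
  ],
)

```text
time: 9.05
tool_pos: [483.5, 198.1, 183.1]
tcp_rot: [-0.608, 1.555, -2.939]
contact_force: [0.9, -0.0, -0.1]
grip_width: 0.0
```

Request:
step_arm(
  targets=[
    [[0,0.014,0.038,0],[0,0.028,0.076,0],[0,0.042,0.114,0],[0,0.056,0.152,0],[0,0.07,0.19,0]],
  ],
)

```text
time: 9.47
tool_pos: [402.3, 11.1, 185.0]
tcp_rot: [-0.611, 1.556, -2.941]
contact_force: [0.9, -0.6, -0.5]
grip_width: 0.3
```

Request:
step_arm(
  targets=[
    [[0,0,0,0],[0,0,0,0],[0,0,0,0],[0,0,0,0],[0,0,0,0]],
  ],
)

```text
time: 9.88
tool_pos: [402.7, 12.2, 184.9]
tcp_rot: [-0.625, 1.556, -2.954]
contact_force: [0.6, -0.5, 0.1]
grip_width: 0.7
```

```bash
python3 -c "
from h import *
import pickle
rel([483,199,120])
c=bot.capture('top'); s=bot.capture('side'); c0=pickle.load(open('top3.pkl','rb')); s0=pickle.load(open('side0.pkl','rb'))
a=cv2.resize(c['color'][195:280,198:283],None,fx=4.5,fy=4.5,interpolation=2)
b=cv2.resize(s['color'][165:250,245:330],None,fx=4.5,fy=4.5,interpolation=2)
save(np.hstack([a,b]),'final.png')
def pts(c):
    v,u=np.mgrid[0:384,0:512]; uv=np.c_[u.ravel(),v.ravel()]; o,d=ray(c,uv)
    return o+d*c['depth'].reshape(-1,1)   # d has unit camera-z
for k in(c0,c):
    P=pts(k); r=np.hypot(P[:,0]-483,P[:,1]-199); 
    q=P[(r>20)&(r<50)]; q=q[np.abs(q[:,2]-np.median(q[:,2]))<5]; A=np.c_[q[:,:2]-[483,199],np.ones(len(q))]
    f=np.linalg.lstsq(A,q[:,2],rcond=None)[0]
    print('hub',np.median(P[r<10,2]),'plate',f[2],'slope',f[:2])
"
```

```text
t 9.88 tcp [402.7  12.2 184.9] yang -43.4 q [-0.16  0.17  1.89 -0.01  1.1   0.6 ] F [ 0.6 -0.5  0.1] w 0.7
tool x dir [-0.0148 -0.0028 -0.9999] shift [  63.2  -69.5 -191.7] turn None
hub 80.3024150926592 plate 58.96347797430719 slope [0.00172023 0.00043118]
hub 73.73224122533304 plate 52.35985970311466 slope [-0.00358107 -0.00103261]
```

View pics/final.png

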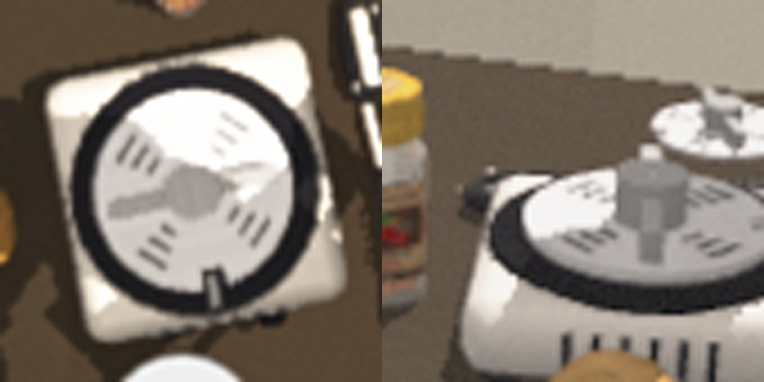

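The final picture shows the key inside the notch at (213,285) and the disc low and level. Depth puts the plate top at 52.4 mm where I expect 51, so I'll check the depth bias against the housing and deck, averaged over a few frames.

```bash
python3 -c "
from h import *
S=[]
for i in range(8):
    c=bot.capture('top')
    v,u=np.mgrid[190:285,190:290]; uv=np.c_[u.ravel(),v.ravel()]; o,d=ray(c,uv)
    P=o+d*c['depth'][190:285,190:290].reshape(-1,1); r=np.hypot(P[:,0]-483,P[:,1]-199)
    w=np.hypot(P[:,0]-483,P[:,1]-199)
    m=lambda a,b:np.median(P[(r>a)&(r<b),2])
    tab=P[(r>112)&(P[:,2]<12),2]
    S.append([m(0,10),m(20,48),m(59,66),np.median(tab)])
print('hub plate deck table',np.mean(S,0),np.std(S,0)); print(P[:3],len(tab))
"
```

```text
hub plate deck table [73.61577924 52.05645934 44.60200306  0.63133633] [0.30472966 0.04755299 0.14521639 0.04655495]
[[603.42685805 336.59743253   2.5394074 ]
 [603.39921984 333.87982362   3.16690447]
 [603.52058376 331.41987729   2.10988237]] 2852
```

With the bias of about +0.6 mm (table and deck) taken off, the hub is at 73.0 mm (home 73) and the plate at 51.4 mm (home 51). The disc is seated, so I hand in.

```bash
python3 -c "
from h import *
rel([483,199,120]); print(bot.close_job())"
```

```text
t 10.38 tcp [402.3  11.2 185. ] yang -43.5 q [-0.16  0.17  1.89 -0.01  1.1   0.6 ] F [-0.3 -0.2  0.3] w 0.7
tool x dir [-0.0148 -0.0031 -0.9999] shift [  63.2  -70.3 -192.6] turn None
the job is handed in; nothing more can be done
None
```

I turned the disc about 78° clockwise by pushing both ends of the bar with the open fingers. I then pressed the hub with shut fingers until it stopped, took the hand away to one side, and handed in at 10.4 s.

**Last checks:**
- **Seating:** the press stopped at TCP z = 73.2 mm with about 13 N. After taking off the depth bias, the hub reads 73.0 mm (home 73) and the plate 51.4 mm (home 51).
- **Level and notch:** the disc's slope is below 0.005 rad, and the key shows inside the notch in the last picture.
- **Hand:** it is clear of everything, with the force reading near zero.
- **Bystanders:** nothing looked moved in the crops, but I did not measure the bystanders' positions.

**What disagreed:**
- The first single-frame depth reading put the plate 1.4 mm above home. Averaging eight frames brought that to 1.1 mm. The table and deck read about 0.6 mm too high as well, which leaves the 0.4 mm above.
- The first descent beside the bar went about 7 mm too deep and touched the plate with about 9 N. I saw no harm from it.

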